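# Level the bench shelf and hold the spirit level down on it

## Task

The raised wooden bench shelf sits low at the end with the black-knobbed levelling foot: lay the yellow spirit level flat on the shelf along its length, take your hand off it, and screw the foot down by its knob until the bubble sits between the two black lines. Then press the level firmly down onto the shelf, so that the shelf beds on its rubber feet, and finish while still pressing, with the bubble still between the lines. Leave the other things on the bench where they are.

Things in the scene. Friction and masses are not known exactly. Their poses are not given: they have to be found in the camera images.
- level_mid (a point): centre of the yellow spirit level with black end caps, a bar 180 long x 22 wide x 40 high, 200 g, loose and upright on the bench at first. The point is mid length and width, 20 above its underside; x runs along its length, z up. The green vial is in the middle 66 of its top, with two black lines whose inner edges are 24 apart; beside the vial the top is solid. Either end may go either way.
- bubble (a joint): place of the pale bubble (16 long) in the vial: metres from midway between the black lines, growing towards the level's own +x end, stops at +-0.023. It floats to the high end, 0.9 mm per milliradian of slope, and takes about 1.5 s to settle after a movement. Within +-0.004 it is between the lines.
- shelf_mid (a point): a good spot for the middle of the level: a point on the shelf's top face, about 100 above the bench, midway between its long sides, 180 from its end with two fixed legs (+y) and 220 from its end with the levelling foot (-y). y runs along the shelf, z up from its face.
- foot_knob (a point): centre of the black round knob, 44 in diameter, 26 high, on the levelling foot's upright screw, 129 above the bench, 190 from shelf_mid; 16 free below it. It stays at this height. Clockwise from above raises this end of the shelf: the bubble moves about 2.6 mm per radian towards this end. Takes 0.1 N m, stays where left; starts with the bubble 8 to 16 mm off towards the leg end.
- level: the spirit level; origin at the middle of its underside, axes as level_mid
- shelf: the bench shelf: a wooden board 170 (x) x 400 (y) x 15 with a steel edge 8 proud along its +x side; axes as shelf_mid, origin on the bench between its two legs. It stands fast; only its slope along y changes. It gives a little on its rubber feet: pressing at shelf_mid with 10 N moves the bubble about 0.7 mm towards the leg end (+y).
- box_low: lower of two stacked translucent blue storage boxes with clip latches, 206 x 146 x 80, origin under its centre; leave alone
- box_top: upper blue storage box, same size; leave alone
- tape: roll of white electrical tape lying flat, 62 in diameter, 19 high, origin under its centre; leave alone
- cup: grey silicone cup, 76 across and 95 high, with four thick markers standing in it up to about 145, origin under its centre; leave alone
- dome: glass paperweight dome, 80 in diameter, 40 high, origin under its centre; leave alone
- stapler: purple press-button stapler, 125 (x) x 36 x 54, origin under its centre; leave alone
Not all that is in view belongs to the job. Of the things that look like the level, the middle-sized one is meant.

How it is judged:
On the way, in this order (a step that is already met when the one before it is completed fails the run):
1. the spirit level lies flat on the shelf along its length, hand off, and its bubble has run to the high end (contact force between level and shelf above 0.8 N and contact force between the fingers and level below 0.2 N and angle between the x axis of level_mid and the y axis of shelf_mid, either way round below 0.2 rad and angle between the z axis of level_mid and the z axis of shelf_mid, either way round below 0.05 rad and linear speed of level below 0.02 m/s and (value of joint bubble above 0.0055 m or value of joint bubble below -0.0055 m)), for 0.3 s.
2. by the levelling foot alone, hand off the level, the bubble comes to rest between the lines (contact force between the fingers and level below 0.2 N and contact force between level and shelf above 0.8 N and angle between the x axis of level_mid and the y axis of shelf_mid, either way round below 0.2 rad and value of joint bubble between -0.004 and 0.004 m), for 0.5 s.
At the end, for the whole second after the job is handed in: The level lies flat on the shelf, within about 11 degrees of its length, the gripper presses it down so that more than 6 N bears on the shelf, and the bubble stays within 4 mm of midway between the lines (contact force between level and shelf above 6 N and contact force between the fingers and level above 3 N and value of joint bubble between -0.004 and 0.004 m and angle between the x axis of level_mid and the y axis of shelf_mid, either way round below 0.2 rad and angle between the z axis of level_mid and the z axis of shelf_mid, either way round below 0.05 rad and z of level_mid in the frame of shelf_mid below 0.024 m and linear speed of level below 0.02 m/s); the arm keeps its last pose, push and grip.
It fails at once if a storage box is shifted (distance of any of box_low, box_top from where it was at the start of the episode above 0.02 m).
It fails at once if the marker cup is shifted or tipped (distance of cup from where it was at the start of the episode above 0.02 m or angle between cup's own z axis and vertical above 0.3 rad).
It fails at once if the tape, dome or stapler is shifted (distance of any of tape, dome, stapler from where it was at the start of the episode above 0.02 m).
It also fails if it takes over 72 s, if anything falls off the work surface, if the arm or the gripper's body presses on something with over 40 N, if the wrist force passes 120 N, or if a joint passes its speed limit or range.

## Robot

A 6-joint arm with a two-finger parallel gripper is mounted at the origin on the work surface. World frame = base frame: x ahead of the robot, y to its left, z up, the work surface at z = 0. Lengths are in m, angles in rad, forces in N, time in s.
With the tool pointing down it reaches from about 0.325 to 0.775 m from the base axis. Payload 9.3 kg.
Tool frame: the origin (TCP) lies on the centre line of the jaws, within the pads' length; the fingertips stand 17 mm ahead of it and the grasp point (between the pads) lies 2 mm behind it; z points along the fingers, y is the line along which they close (so a half turn about z gives the same grasp; the last joint's range is limited). The gripper opens to 85 mm and grips with 20 to 120 N. Pads are 22 mm wide; open, the fingers measure 114 mm over their backs; the gripper's body (76 mm by 85 mm) begins 54 mm behind the grasp point. The pads swing forward as they close: fully open they stand 13 mm farther back than shut.
Start: joints at [-0.153, 0.259, 0.021, 1.334, 0, 1.418], TCP at [0.55, -0, 0.248] pointing down, gripper open.
Joint ranges: [-3.04, 3.04], [-0.91, 1.82], [-1.04, 1.36], [-1.92, 1.95], [-1.52, 1.45], [-3.14, 3.14]. Speed limits (rad/s): [2.22, 2.22, 2.79, 3.14, 3.14, 3.14].

## Interface

Orientations are given as a rotation vector (axis times angle).
In Python, from rig import r, vision gives the robot as it stands.
- The arm moves only by the tool move_arm, never from a script. Its argument "steps" is text: rows parted by semicolons, each of 6 numbers parted by spaces: the shift along the tool's x, y, z normalised to -1 to 1, where 1 is 15 cm, then the turn, a rotation vector about the tool's x, y, z normalised to -1 to 1, where 1 is pi rad. In form: tx ty tz rx ry rz; .... A call has 1 to 8 rows; each row is the pose to reach, as a shift and turn from the pose commanded when the call began, along the tool's axes at that moment, turning the shorter way round; what a row does not reach only later rows make up. A row lasts 1/12 s, in which the tool goes at most 41.7 mm and 7.16 degrees, less where a joint would pass 70% of its speed; a pose out of reach is approached as far as the arm can. A call with a number of a shift or a turn outside -1 to 1 is refused whole. A call with a gripper value outside its range is refused whole. "hand" is the opening, from -1 (shut) to 1 (fully open), set as the call begins (left out, the last holds). The fingers move at their own pace and stop on an object; "force" is the grip in N (left out, the last holds). Time passes only in rows, so rows that repeat a pose let the fingers close. It gives the time, the measured TCP pose, the force, the opening and the grip force at its end, in the units of the state.
- r.read_state(): the state, without advancing time (a new reading comes with each control period).
- vision.read_camera(name): name is "scene" or "side" or "wrist"; returns a dict with "pixels" (384x512x3 uint8, red, green, blue), "mtx" (3x3 intrinsics, pixels), "k1" (the pictures are not rectified: a ray, as slopes to the right and down, at radius r is drawn at 1 + k1 r^2 times it, then the intrinsics apply), "R" (3x3) and "t" (3): a world point X has camera coordinates R X + t. Camera axes: x right, y down, z forward; pixel columns grow to the right and rows downward; lengths in m; the calibration is good to about 2 mm. A picture is of the moment at which its call begins. There is no depth.
- r.sign_off(): hands the job in; it is judged then, once.
The state is a dict: "t": time; "q": joint angles; "joint_velocities": joint speeds; "effort": joint torques, N m; "position": TCP position; "ee_rot": TCP orientation; "wrist_force": force on the tool from outside, world axes, zero at the start; "torque": the same for the moment, N m; "finger_gap": finger opening in m; "grasp_force": force on a finger pad.
Only numpy, scipy, OpenCV 4.12 (cv2) and the standard library are available. Lean on these libraries where they do the work, as an engineer would, in place of code of your own. Each camera call takes 0.05 s, during which the arm holds its last target. There are 200 camera calls.

## Working session

There is one attempt and no reset: what is moved stays moved. The work goes in short steps, Python scripts to look and compute and a tool call to move; the robot and the scene stay as the last step left them, time stands still between calls to the robot, and variables do not carry over. Pictures are saved under pics/ and viewed, at most 10 in all, crops included, and the job is handed in when it is done.

Besides the shell and the picture viewer there is one more tool, called after "Emit:" in YAML: its name, and indented under it one key for each argument. move_arm: Moves the arm, as the interface text tells. Scaled input: -1 to 1 covers 15 cm each way for a shift and pi rad each way for a turn. Its arguments: {"type":"object","properties":{"steps":{"type":"string"},"hand":{"type":"number"},"force":{"type":"number"}},"required":["steps"]}

```bash
mkdir -p pics
cat > h.py <<'E'
import numpy as np, cv2
from rig import r, vision
def shot(n,f):
    c=vision.read_camera(n); cv2.imwrite('pics/'+f,c['pixels'][:,:,::-1]); np.savez('pics/'+f[:-4]+'.npz',**{k:c[k] for k in('pixels','mtx','k1','R','t')}); return c
def load(f): return np.load('pics/'+f+'.npz')
def ray(c,u,v):
    K=np.array(c['mtx']); p=np.array([(u-K[0,2])/K[0,0],(v-K[1,2])/K[1,1]]); s=p.copy()
    for _ in range(30): s=p/(1+float(c['k1'])*(s@s))
    R=np.array(c['R']); return -R.T@np.array(c['t']), R.T@np.array([s[0],s[1],1])
def atz(c,u,v,z):
    o,d=ray(c,u,v); return o+d*(z-o[2])/d[2]
def proj(c,X):
    p=np.array(c['R'])@np.array(X)+np.array(c['t']); s=p[:2]/p[2]; s=s*(1+float(c['k1'])*(s@s)); K=np.array(c['mtx']); return K[0,0]*s[0]+K[0,2],K[1,1]*s[1]+K[1,2]
E
python3 - <<'E'
from h import *
a=[shot(n,n+'0.png') for n in('scene','side')]
for c in a: print(np.round(-np.array(c['R']).T@np.array(c['t']),3))
print(r.read_state())
E
```

```text
[ 1.536 -0.544  1.018]
[ 0.007 -0.949  1.156]
{'t': 0.1, 'q': array([-1.52566915e-01,  2.59125172e-01,  2.08539804e-02,  1.33371297e+00,
       -2.74703920e-05,  1.41818398e+00]), 'joint_velocities': array([ 1.28816154e-04,  3.60532917e-04,  3.42360614e-03, -1.20459520e-04,
       -7.93619823e-05, -9.26664615e-04]), 'effort': array([ 3.14176716e-03, -5.56694484e+01,  3.45071769e+01,  1.17344077e-02,
       -2.28166823e-04,  1.16645586e-05]), 'position': array([5.49768715e-01, 4.13509657e-05, 2.47738869e-01]), 'ee_rot': array([-2.22072506e+00, -2.22082598e+00,  1.13793940e-03]), 'wrist_force': array([ 0.55983251,  0.30688739, -0.09048965]), 'torque': array([-0.0321957 , -0.00471509, -0.02094274]), 'grasp_force': 0.0, 'finger_gap': 0.08547086797450416}
```

View pics/scene0.png

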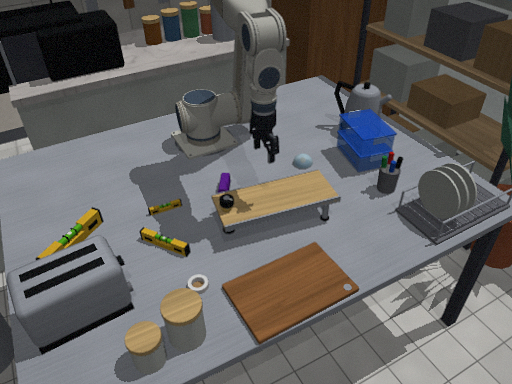

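View pics/side0.png

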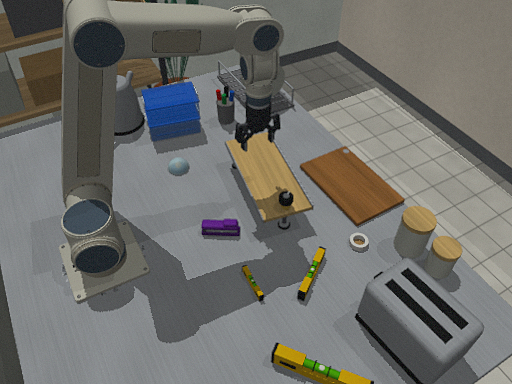

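Middle-sized level: side view about (301,296)–(323,250); shelf running (228,140)–(310,210) with the knob at (286,198). I'll zoom in for exact pixels.

Run:
```python
import cv2,numpy as np
a=cv2.imread('pics/side0.png')[125:305,215:335]; a=cv2.resize(a,None,fx=3.3,fy=3.3,interpolation=cv2.INTER_CUBIC)
b=cv2.imread('pics/scene0.png')[165:265,135:345]; b=cv2.resize(b,None,fx=1.9,fy=1.9,interpolation=cv2.INTER_CUBIC)
o=np.zeros((594,800,3),np.uint8); o[:,:396]=a[:594,:396]; o[:190,400:799]=b[:190,:399]; cv2.imwrite('pics/c1.png',o)
```

```text
(no output)
```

View pics/c1.png

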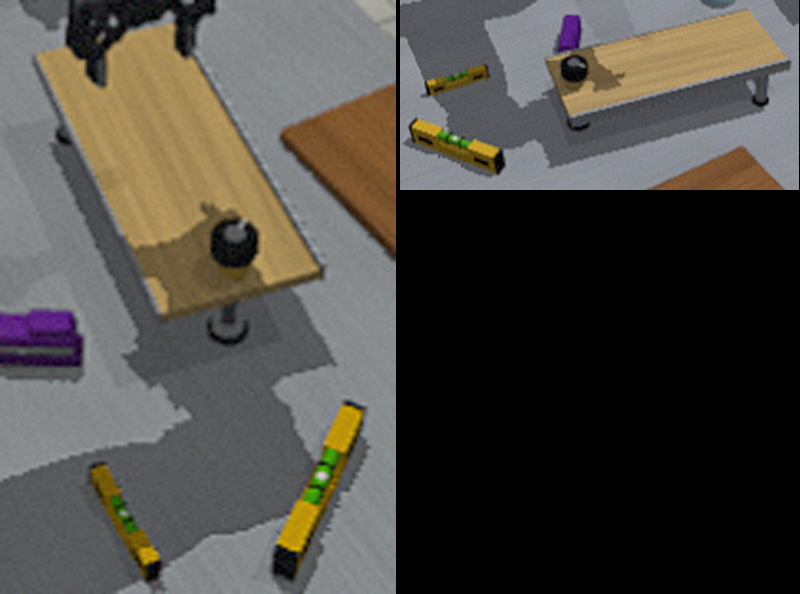

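Run:
```python
from h import *
c=load('side0'); f=lambda x,y,z:np.round(atz(c,215+x/3.3,125+y/3.3,z),4)
a,b=f(354,405,.04),f(286,546,.04); m=(a+b)/2
print('level',a,b,m,np.linalg.norm(a-b),np.degrees(np.arctan2(*(a-b)[1::-1])))
P=[f(35,58,.104),f(160,312,.096),f(322,268,.096)]; print(P)
print(np.linalg.norm(P[1]-P[0]),np.linalg.norm(P[2]-P[1]),np.degrees(np.arctan2(*(P[0]-P[1])[1::-1])))
k=f(233,230,.142);print('knob',k)
s=load('scene0')
for X in (a,b,k,*P): print(np.round(proj(s,X),1))
for n,u,v,z in(('cup',225,118,.0),('dome',178,172,0),('stap',221,234,0),('tape',359,244,0),('cupmk',232,92,.145),('box',158,130,0)): print(n,np.round(atz(c,u,v,z),3))
```

```text
level [ 0.6073 -0.3131  0.04  ] [ 0.4676 -0.4105  0.04  ] [ 0.53745 -0.3618   0.04   ] 0.17030223134181177 34.88452872369839
[array([0.539 , 0.2142, 0.104 ]), array([ 0.4799, -0.1668,  0.096 ]), array([ 0.6452, -0.1936,  0.096 ])]
0.3856394818998698 0.16745844260591938 81.18265868214485
knob [ 0.5708 -0.1452  0.142 ]
[185.3 245.1]
[142.2 228.5]
[226.6 196.8]
[313.8 168.3]
[210.2 194.1]
[223.7 226.6]
cup [0.662 0.477 0.   ]
dome [0.359 0.26  0.   ]
stap [ 0.37  -0.083  0.   ]
tape [ 0.742 -0.336  0.   ]
cupmk [0.682 0.441 0.145]
box [0.383 0.537 0.   ]
```

Emit:
move_arm:
  steps: "-1 0 0 0 0 0.1;-1 0 0 0 0 0.15;-1 0 0 0 0 0.15;-1 0 0 0 0 0.15"
  hand: 1

```text
t: 0.43
position: [0.5497, -0.1531, 0.2478]
ee_rot: [2.685, 1.631, -0.001]
wrist_force: [-0.3, 0.1, 0.7]
finger_gap: 0.0853
grasp_force: 0.0
```

```bash
cat >> h.py <<'E'
from scipy.spatial.transform import Rotation as Ro
def go(x,y,z,deg):
    "normalised step to reach xyz with tool x along heading deg, tool down"
    s=r.read_state(); R=Ro.from_rotvec(s['ee_rot']); p=np.array(s['position'])
    h=np.radians(deg); X=np.array([np.cos(h),np.sin(h),0]); Z=np.array([0,0,-1.]); T=Ro.from_matrix(np.c_[X,np.cross(Z,X),Z])
    print('t',round(s['t'],2),'p',p.round(4),'head',np.degrees(np.arctan2(*R.as_matrix()[1::-1,0])).round(2),'step',(R.inv().apply(np.array([x,y,z])-p)/.15).round(3),((R.inv()*T).as_rotvec()/np.pi).round(3),'q6',s['q'][5].round(2),'F',np.round(s['wrist_force'],1),'gap',round(s['finger_gap'],4),'gf',round(s['grasp_force'],1))
E
python3 -c "
from h import *
go(.537,-.362,.16,34.9)"
```

```text
t 0.43 p [ 0.5497 -0.1531  0.2478] head 62.57 step [-1.275  0.567  0.586] [-0.     0.     0.154] q6 1.63 F [-0.3  0.1  0.7] gap 0.0853 gf 0.0
```

Emit:
move_arm:
  steps: "-0.96 0.43 0.44 0 0 0.154;-0.96 0.43 0.44 0 0 0.154;-0.96 0.43 0.44 0 0 0.154;-0.96 0.43 0.44 0 0 0.154;-0.96 0.43 0.44 0 0 0.154;-0.96 0.43 0.44 0 0 0.154"

```text
t: 0.93
position: [0.541, -0.3096, 0.18]
ee_rot: [-2.993, -0.946, 0.003]
wrist_force: [0.3, -0.4, 0.0]
finger_gap: 0.0853
grasp_force: 0.0
```

```bash
python3 -c "
from h import *
shot('wrist','w1.png')
go(.537,-.362,.14,34.9)
c=load('w1')
for s in(-.0852,.0852):
  h=np.radians(34.9);print(proj(c,[.537+s*np.cos(h),-.362+s*np.sin(h),.04]))"
```

```text
t 0.98 p [ 0.5415 -0.3082  0.1812] head 35.23 step [-0.231  0.277  0.274] [-0.001  0.     0.002] q6 1.87 F [-0.4  0.1 -0.2] gap 0.0858 gf 0.0
(np.float64(297.9721257040163), np.float64(301.423810651333))
(np.float64(306.0854867501482), np.float64(129.61112528348633))
```

View pics/w1.png

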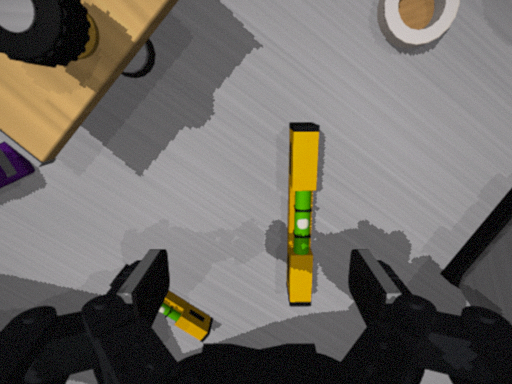

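The wrist view shows the level's top face running from (305,125) to (300,304), within 2–3 px of my prediction, and nothing is in the fingers' way. Descending.

```bash
python3 -c "
from h import *
c=load('w1');a=atz(c,305,127,.04);b=atz(c,300,303,.04);m=(a+b)/2;d=np.degrees(np.arctan2(*(a-b)[1::-1]))
print(a,b,m,np.linalg.norm(a-b),d)
# knob top centre and shelf edges
go(m[0],m[1],.10,d);go(m[0],m[1],.027,d)"
```

```text
[ 0.60806837 -0.31117496  0.04      ] [ 0.46681908 -0.41355309  0.04      ] [ 0.53744373 -0.36236403  0.04      ] 0.17444954443728197 35.93477176094559
t 0.98 p [ 0.5415 -0.3082  0.1812] head 35.23 step [-0.23   0.281  0.541] [-0.001  0.    -0.004] q6 1.87 F [-0.4  0.1 -0.2] gap 0.0858 gf 0.0
t 0.98 p [ 0.5415 -0.3082  0.1812] head 35.23 step [-0.23   0.282  1.028] [-0.001  0.    -0.004] q6 1.87 F [-0.4  0.1 -0.2] gap 0.0858 gf 0.0
```

Emit:
move_arm:
  steps: "-0.23 0.28 0.2 0 0 -0.003;-0.23 0.28 0.5 0 0 -0.003;-0.23 0.28 0.75 0 0 -0.003;-0.23 0.28 0.9 0 0 -0.003;-0.23 0.28 1 0 0 -0.003;-0.23 0.28 1 0 0 -0.003;-0.23 0.28 1 0 0 -0.003"

```text
t: 1.57
position: [0.5387, -0.3605, 0.0329]
ee_rot: [-2.988, -0.969, 0.0]
wrist_force: [0.3, -0.1, 0.9]
finger_gap: 0.0852
grasp_force: 0.0
```

Emit:
move_arm:
  steps: "0 0 0 0 0 0;0 0 0 0 0 0;0 0 0 0 0 0;0 0 0 0 0 0;0 0 0 0 0 0;0 0 0 0 0 0;0 0 0 0 0 0;0 0 0 0 0 0"
  hand: -1
  force: 30

```text
t: 2.23
position: [0.5384, -0.3619, 0.0331]
ee_rot: [2.989, 0.966, 0.001]
wrist_force: [-1.2, 2.2, 6.6]
finger_gap: 0.021
grasp_force: 31.1
```

```bash
python3 -c "
from h import *
go(.537,-.362,.2,81)"
```

```text
t 2.23 p [ 0.5384 -0.3619  0.0331] head 35.82 step [-0.007 -0.004 -1.113] [ 0.     0.    -0.251] q6 1.8 F [-1.2  2.2  6.6] gap 0.021 gf 31.1
```

Emit:
move_arm:
  steps: "0 0 -0.2 0 0 0;0 0 -0.45 0 0 -0.02;0 0 -0.7 0 0 -0.05;0 0 -0.9 0 0 -0.09;0 0 -1 0 0 -0.13;0 0 -1 0 0 -0.17;0 0 -1 0 0 -0.21;0 0 -1 0 0 -0.25"

```text
t: 2.9
position: [0.538, -0.3618, 0.1823]
ee_rot: [-2.389, -2.04, 0.0]
wrist_force: [-0.4, 0.1, -3.2]
finger_gap: 0.0217
grasp_force: 30.3
```

```bash
python3 -c "
from h import *
go(.599,.04,.21,81.2)"
```

```text
t 2.9 p [ 0.538  -0.3618  0.1823] head 80.98 step [ 2.709 -0.019 -0.184] [-0.    -0.    -0.001] q6 1.01 F [-0.4  0.1 -3.2] gap 0.0217 gf 30.3
```

Emit:
move_arm:
  steps: "0.08 0 -0.2 0 0 0;0.3 0 -0.2 0 0 0;0.55 0 -0.2 0 0 0;0.8 -0.01 -0.2 0 0 0;1 -0.01 -0.2 0 0 0;1 -0.01 -0.2 0 0 0"

```text
t: 3.4
position: [0.5612, -0.2084, 0.2124]
ee_rot: [-2.39, -2.036, -0.002]
wrist_force: [1.2, -0.5, -2.8]
finger_gap: 0.0213
grasp_force: 30.5
```

Emit:
move_arm:
  steps: "0.2 0 0 0 0 0;0.45 0 0 0 0 0;0.7 -0.01 0 0 0 0;0.9 -0.01 0 0 0 0;0.9 -0.01 0 0 0 0;0.9 -0.01 0 0 0 0"

```text
t: 3.9
position: [0.5816, -0.0787, 0.2121]
ee_rot: [-2.392, -2.036, 0.001]
wrist_force: [-0.3, -0.7, -2.9]
finger_gap: 0.0217
grasp_force: 30.5
```

Emit:
move_arm:
  steps: "0.2 0 0 0 0 0;0.45 0 0 0 0 0;0.65 0 0 0 0 0;0.8 0 0 0 0 0;0.8 0 0 0 0 0;0.8 0 0 0 0 0"

```text
t: 4.4
position: [0.6013, 0.0381, 0.2119]
ee_rot: [-2.394, -2.034, 0.001]
wrist_force: [0.2, -0.4, -2.7]
finger_gap: 0.0215
grasp_force: 30.5
```

```bash
python3 -c "
from h import *
shot('wrist','w2.png');shot('side','s2.png')
import cv2
a=cv2.imread('pics/s2.png')[110:250,200:340]
b=cv2.imread('pics/w2.png')
o=np.zeros((384,800,3),np.uint8);o[:,:512]=b;o[:288,512:]=cv2.resize(a,(288,288));cv2.imwrite('pics/c2.png',o)
c=load('w2')
for P in((.539,.2142,.104),(.48,-.1668,.096),(.645,-.194,.096)):print(np.round(proj(c,P)))
go(.599,.04,.14,81.2)"
```

```text
[117. -44.]
[174. 401.]
[336. 401.]
t 4.5 p [0.6012 0.037  0.212 ] head 80.57 step [ 0.018 -0.017  0.48 ] [-0.     0.    -0.003] q6 1.66 F [ 0.2  0.3 -2.5] gap 0.0216 gf 30.5
```

View pics/c2.png

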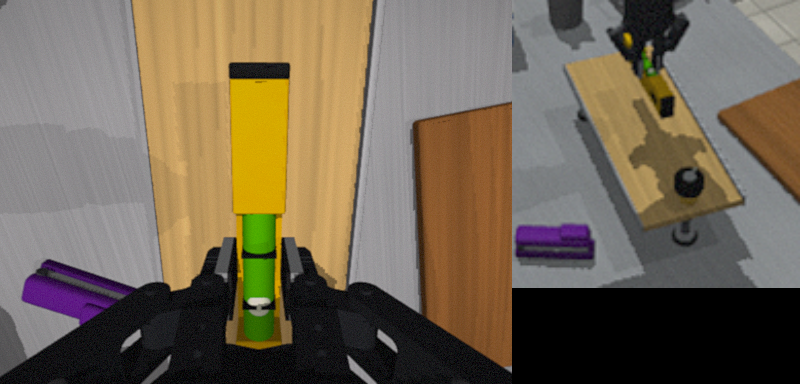

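Level held and aligned over the board: left edge (133,0)–(163,290), right edge (372,0)–(347,290). Checking centring.

```bash
python3 -c "
from h import *
c=load('w2')
L=[atz(c,133,0,.103),atz(c,163,290,.099)];R=[atz(c,374,0,.111),atz(c,347,290,.107)]
for a in (L,R): print(np.round(a,3),np.degrees(np.arctan2(*(a[0]-a[1])[1::-1])))
n=np.array([np.sin(np.radians(81)),-np.cos(np.radians(81))]);p=r.read_state()['position'][:2]
print([(P[:2]-p)@n for P in L+R])
go(.600,.04,.137,81)"
```

```text
[[ 0.542  0.189  0.103]
 [ 0.503 -0.035  0.099]] 80.23319270257696
[[ 0.698  0.161  0.111]
 [ 0.664 -0.056  0.107]] 81.18501007812962
[np.float64(-0.08248197556551884), np.float64(-0.08551437186419092), np.float64(0.07612702530666093), np.float64(0.07683409434506712)]
t 4.5 p [0.6012 0.037  0.212 ] head 80.57 step [ 0.019 -0.011  0.5  ] [-0.     0.    -0.002] q6 1.66 F [ 0.2  0.3 -2.5] gap 0.0216 gf 30.5
```

Emit:
move_arm:
  steps: "0.02 -0.025 0.15 0 0 0;0.02 -0.025 0.3 0 0 0;0.02 -0.025 0.4 0 0 0;0.02 -0.025 0.46 0 0 0;0.02 -0.025 0.48 0 0 0;0.02 -0.025 0.49 0 0 0;0.02 -0.025 0.5 0 0 0;0.02 -0.025 0.5 0 0 0"

```text
t: 5.17
position: [0.5984, 0.0415, 0.138]
ee_rot: [2.395, 2.032, 0.001]
wrist_force: [0.3, 0.3, -2.5]
finger_gap: 0.0215
grasp_force: 30.4
```

Emit:
move_arm:
  steps: "0 0 0.01 0 0 0;0 0 0.01 0 0 0;0 0 0.015 0 0 0;0 0 0.015 0 0 0"

```text
t: 5.5
position: [0.598, 0.0419, 0.1351]
ee_rot: [2.395, 2.033, 0.0]
wrist_force: [-0.0, 0.0, -2.9]
finger_gap: 0.0214
grasp_force: 30.4
```

Emit:
move_arm:
  steps: "0 0 0.005 0 0 0;0 0 0.007 0 0 0;0 0 0.01 0 0 0;0 0 0.01 0 0 0"

```text
t: 5.83
position: [0.5979, 0.0419, 0.1334]
ee_rot: [-2.395, -2.033, 0.0]
wrist_force: [-0.7, -0.4, -2.0]
finger_gap: 0.0218
grasp_force: 30.4
```

Emit:
move_arm:
  steps: "0 0 0.005 0 0 0;0 0 0.007 0 0 0;0 0 0.01 0 0 0;0 0 0.01 0 0 0"

```text
t: 6.17
position: [0.598, 0.0418, 0.1321]
ee_rot: [2.395, 2.032, 0.0]
wrist_force: [-0.2, -0.4, -0.6]
finger_gap: 0.0214
grasp_force: 30.7
```

Emit:
move_arm:
  steps: "0 0 0 0 0 0;0 0 0 0 0 0;0 0 0 0 0 0;0 0 0 0 0 0;0 0 -0.02 0 0 0;0 0 -0.05 0 0 0"
  hand: 1

```text
t: 6.67
position: [0.5978, 0.0419, 0.1395]
ee_rot: [-2.395, -2.032, 0.001]
wrist_force: [0.4, 0.4, -0.4]
finger_gap: 0.0855
grasp_force: 0.0
```

Emit:
move_arm:
  steps: "0 0 -0.1 0 0 0;0 0 -0.25 0 0 0;0 0 -0.45 0 0 0;0 0 -0.6 0 0 0;0 0 -0.6 0 0 0"

```text
t: 7.08
position: [0.5995, 0.0418, 0.235]
ee_rot: [2.391, 2.029, 0.009]
wrist_force: [-1.0, 0.1, 0.4]
finger_gap: 0.0853
grasp_force: 0.0
```

```bash
python3 -c "
from h import *
import cv2
shot('side','s3.png');shot('wrist','w3.png')
c=load('s3');print(proj(c,[.598,.042,.14]))
a=cv2.imread('pics/s3.png')[110:230,215:325]
b=cv2.imread('pics/w3.png')
o=np.zeros((480,800,3),np.uint8);o[:384,:512]=b;o[:314,512:]=cv2.resize(a,(288,314),interpolation=2);cv2.imwrite('pics/c3.png',o)
h=np.array([np.cos(np.radians(81)),np.sin(np.radians(81))]);k=np.array([.598,.042])-.19*h;print(k)
go(.5708,-.1452,.2,80)"
```

```text
(np.float64(263.35308054247935), np.float64(157.49993931055747))
[ 0.56827745 -0.14566078]
t 7.18 p [0.5983 0.0418 0.2306] head 80.63 step [-1.26   0.022  0.204] [ 0.001 -0.     0.004] q6 1.66 F [-0.4  0.5 -1.1] gap 0.0856 gf 0.0
```

View pics/c3.png

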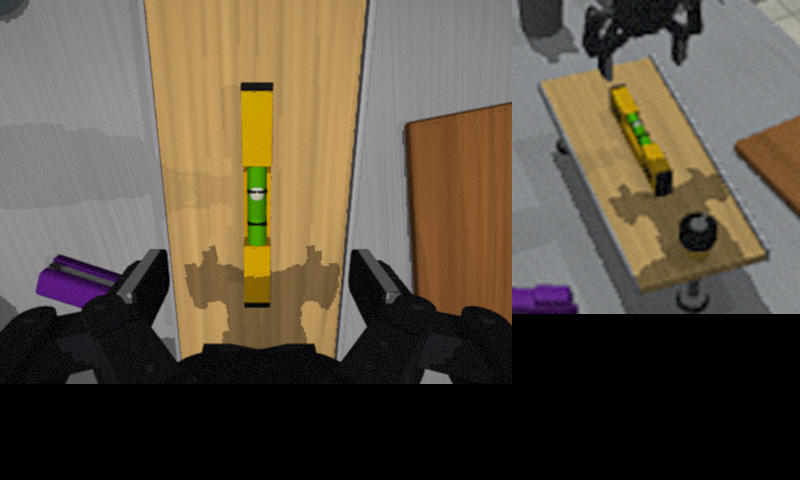

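The level lies flat, midway on the shelf (wrist view, ends at (257,85) and (257,305)). The bubble sits at the far line (257,193), still running towards the leg end. I'll wait for it to settle and measure.

Emit:
move_arm:
  steps: "0 0 0 0 0 0;0 0 0 0 0 0;0 0 0 0 0 0;0 0 0 0 0 0;0 0 0 0 0 0;0 0 0 0 0 0;0 0 0 0 0 0;0 0 0 0 0 0"

```text
t: 7.85
position: [0.598, 0.0418, 0.2295]
ee_rot: [-2.395, -2.032, 0.0]
wrist_force: [-0.0, 0.3, 0.5]
finger_gap: 0.0857
grasp_force: 0.0
```

Emit:
move_arm:
  steps: "0 0 0 0 0 0;0 0 0 0 0 0;0 0 0 0 0 0;0 0 0 0 0 0;0 0 0 0 0 0;0 0 0 0 0 0;0 0 0 0 0 0;0 0 0 0 0 0"

```text
t: 8.52
position: [0.598, 0.0418, 0.2295]
ee_rot: [-2.395, -2.033, 0.0]
wrist_force: [-0.2, -0.7, -0.6]
finger_gap: 0.0856
grasp_force: 0.0
```

```bash
python3 -c "
from h import *
import cv2
c=shot('wrist','w4.png')
im=c['pixels'].astype(int)
for v in range(150,260,2): print(v,im[v,251:264].mean(0).round().astype(int),atz(c,257,v,.14)[1].round(4))
cv2.imwrite('pics/w4c.png',cv2.resize(c['pixels'][70:320,200:310,::-1],None,fx=2.4,fy=2.4,interpolation=2))"
```

```text
150 [203 157   0] 0.0828
152 [203 158   0] 0.0814
154 [202 155   0] 0.08
156 [203 157   0] 0.0786
158 [202 155   0] 0.0772
160 [203 155   0] 0.0758
162 [203 156   0] 0.0744
164 [203 156   1] 0.0729
166 [196 149   0] 0.0715
168 [ 64 143   0] 0.0701
170 [ 69 155   0] 0.0686
172 [ 68 154   0] 0.0672
174 [ 70 154   0] 0.0658
176 [ 70 155   0] 0.0643
178 [ 70 154   0] 0.0628
180 [ 70 154   0] 0.0614
182 [ 69 154   0] 0.0599
184 [ 93 158  57] 0.0584
186 [180 186 162] 0.057
188 [191 189 175] 0.0555
190 [185 183 167] 0.054
192 [81 80 73] 0.0525
194 [101 106  87] 0.051
196 [143 166 113] 0.0495
198 [ 70 144  14] 0.048
200 [ 64 143   0] 0.0464
202 [ 64 143   0] 0.0449
204 [ 63 143   0] 0.0434
206 [ 64 144   0] 0.0418
208 [ 63 142   0] 0.0403
210 [ 64 143   0] 0.0387
212 [ 61 142   0] 0.0372
214 [ 65 144   0] 0.0356
216 [ 64 143   0] 0.034
218 [ 64 142   0] 0.0325
220 [ 67 148   0] 0.0309
222 [ 68 152   0] 0.0293
224 [27 60  9] 0.0277
226 [31 68 12] 0.0261
228 [ 69 155   0] 0.0245
230 [ 68 153   0] 0.0228
232 [ 68 152   0] 0.0212
234 [ 68 152   0] 0.0196
236 [ 68 152   0] 0.018
238 [ 67 152   0] 0.0163
240 [ 67 152   0] 0.0147
242 [ 67 152   0] 0.013
244 [ 68 152   0] 0.0113
246 [ 71 144   0] 0.0097
248 [194 152   0] 0.008
250 [202 158   0] 0.0063
252 [202 157   0] 0.0046
254 [202 157   0] 0.0029
256 [202 156   0] 0.0012
258 [202 156   0] -0.0005
```

View pics/w4c.png

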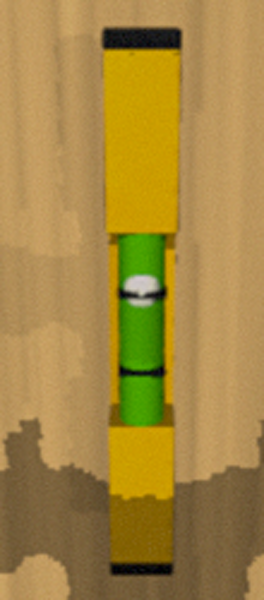

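Bubble spans rows 184–198 against lines at rows 193 and 225. That puts it about 13.8 mm towards the legs, so the foot needs about 5.6 rad clockwise. I'll go to the knob while unwinding the wrist counterclockwise.

Emit:
move_arm:
  steps: "-0.2 0 -0.03 0 0 -0.039;-0.4 0 -0.03 0 0 -0.078;-0.6 0 -0.03 0 0 -0.117;-0.8 0 -0.03 0 0 -0.156;-1 0 -0.03 0 0 -0.195;-1 0 -0.03 0 0 -0.234;-1 0 -0.03 0 0 -0.273;-1 0 -0.03 0 0 -0.312"

```text
t: 9.23
position: [0.5734, -0.107, 0.234]
ee_rot: [-1.15, -2.923, -0.0]
wrist_force: [-0.2, 0.2, 0.3]
finger_gap: 0.0853
grasp_force: 0.0
```

Emit:
move_arm:
  steps: "0 0 0 0 0 -0.039;0 0 0 0 0 -0.078;0 0 0 0 0 -0.117;0 0 0 0 0 -0.156;0 0 0 0 0 -0.195;0 0 0 0 0 -0.234;0 0 0 0 0 -0.273;0 0 0 0 0 -0.312"

```text
t: 9.9
position: [0.5735, -0.1062, 0.234]
ee_rot: [-0.364, 3.12, -0.0]
wrist_force: [-0.2, -0.2, -0.4]
finger_gap: 0.0854
grasp_force: 0.0
```

Emit:
move_arm:
  steps: "0 0 0 0 0 -0.039;0 0 0 0 0 -0.078;0 0 0 0 0 -0.117;0 0 0 0 0 -0.156;0 0 0 0 0 -0.195;0 0 0 0 0 -0.234;0 0 0 0 0 -0.273;0 0 0 0 0 -0.312"

```text
t: 10.57
position: [0.5735, -0.1062, 0.2341]
ee_rot: [-1.79, 2.582, -0.0]
wrist_force: [-0.1, 1.2, -0.7]
finger_gap: 0.0853
grasp_force: 0.0
```

Emit:
move_arm:
  steps: "0 0 0 0 0 -0.039;0 0 0 0 0 -0.078;0 0 0 0 0 -0.117;0 0 0 0 0 -0.156;0 0 0 0 0 -0.195;0 0 0 0 0 -0.234;0 0 0 0 0 -0.273;0 0 0 0 0 -0.273"

```text
t: 11.23
position: [0.5735, -0.1061, 0.2341]
ee_rot: [-2.701, 1.605, -0.0]
wrist_force: [-0.4, 0.7, -0.5]
finger_gap: 0.0854
grasp_force: 0.0
```

```bash
python3 -c "
from h import *
go(.570,-.1455,.131,-140)"
```

```text
t 11.23 p [ 0.5735 -0.1061  0.2341] head -61.43 step [0.219 0.146 0.687] [-0.    -0.     0.437] q6 -2.4 F [-0.4  0.7 -0.5] gap 0.0854 gf 0.0
```

Emit:
move_arm:
  steps: "0.22 0.146 0 0 0 -0.04;0.22 0.146 0 0 0 -0.08;0.22 0.146 0.2 0 0 -0.1;0.22 0.146 0.42 0 0 -0.1;0.22 0.146 0.58 0 0 -0.1;0.22 0.146 0.68 0 0 -0.1;0.22 0.146 0.68 0 0 -0.1;0.22 0.146 0.68 0 0 -0.1"

```text
t: 11.9
position: [0.5697, -0.1455, 0.1319]
ee_rot: [-2.914, 1.175, 0.002]
wrist_force: [-0.4, -0.4, 0.4]
finger_gap: 0.0856
grasp_force: 0.0
```

Emit:
move_arm:
  steps: "0 0 0 0 0 0;0 0 0 0 0 0;0 0 0 0 0 0;0 0 0 0 0 0;0 0 0 0 0 0;0 0 0 0 0 0;0 0 0 0 0 0"
  hand: -1
  force: 30

```text
t: 12.48
position: [0.5689, -0.1474, 0.1338]
ee_rot: [2.91, -1.171, 0.002]
wrist_force: [-10.0, -7.5, 10.3]
finger_gap: 0.0434
grasp_force: 30.3
```

```bash
python3 -c "
from h import *
go(.570,-.1455,.131,-80)
shot('scene','s4.png');import cv2
cv2.imwrite('pics/s4c.png',cv2.resize(cv2.imread('pics/s4.png')[130:250,190:350],None,fx=4,fy=4,interpolation=2))"
```

```text
t 12.48 p [ 0.5689 -0.1474  0.1338] head -43.85 step [-0.004 -0.014  0.019] [ 0.001 -0.001  0.201] q6 -2.77 F [-10.   -7.5  10.3] gap 0.0434 gf 30.3
```

View pics/s4c.png

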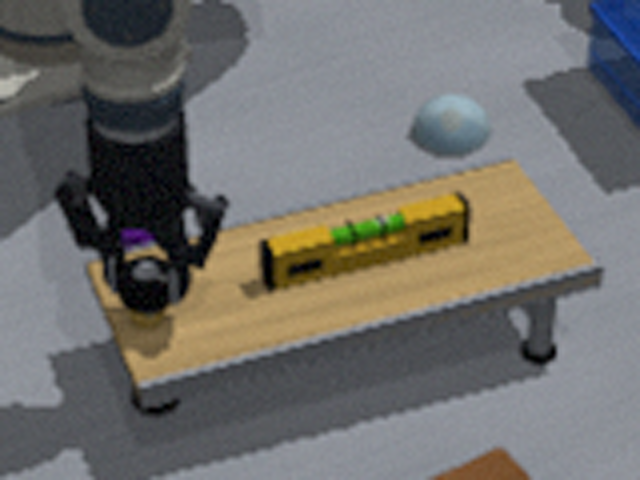

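Gripped at the middle of the knob. I'll relieve the small side force and turn.

Emit:
move_arm:
  steps: "0 0.014 -0.01 0 0 0;0 0.014 -0.01 0 0 0.039;0 0.014 -0.01 0 0 0.078;0 0.014 -0.01 0 0 0.117;0 0.014 -0.01 0 0 0.156;0 0.014 -0.01 0 0 0.195;0 0.014 -0.01 0 0 0.234;0 0.014 -0.01 0 0 0.273"

```text
t: 13.2
position: [0.5697, -0.1471, 0.134]
ee_rot: [-2.157, 2.282, -0.003]
wrist_force: [8.9, 0.1, -3.9]
finger_gap: 0.0424
grasp_force: 34.3
```

Emit:
move_arm:
  steps: "0 0 0 0 0 0.039;0 0 0 0 0 0.078;0 0 0 0 0 0.117;0 0 0 0 0 0.156;0 0 0 0 0 0.195;0 0 0 0 0 0.234;0 0 0 0 0 0.273;0 0 0 0 0 0.312"

```text
t: 13.87
position: [0.5708, -0.1477, 0.134]
ee_rot: [-0.828, 3.026, -0.003]
wrist_force: [13.7, -4.8, -7.8]
finger_gap: 0.0426
grasp_force: 34.0
```

```bash
python3 -c "
from h import *
go(.5689,-.1474,.1338,-80);print(r.read_state()['torque'])"
```

```text
t 13.87 p [ 0.5708 -0.1477  0.134 ] head -149.4 step [0.01  0.008 0.001] [-0.002  0.001 -0.386] q6 -0.93 F [13.7 -4.8 -7.8] gap 0.0426 gf 34.0
[-0.12498474 -1.83822253  0.10939925]
```

Emit:
move_arm:
  steps: "-0.01 -0.01 0.01 0 0 0.039;-0.01 -0.01 0.01 0 0 0.078;-0.01 -0.01 0.01 0 0 0.117;-0.01 -0.01 0.01 0 0 0.156;-0.01 -0.01 0.01 0 0 0.195;-0.01 -0.01 0.01 0 0 0.234;-0.01 -0.01 0.01 0 0 0.273;-0.01 -0.01 0.01 0 0 0.312"

```text
t: 14.53
position: [0.5712, -0.1491, 0.1337]
ee_rot: [0.696, 3.06, -0.004]
wrist_force: [-1.5, -7.1, 6.8]
finger_gap: 0.0431
grasp_force: 35.4
```

Emit:
move_arm:
  steps: "0 0 0 0 0 0.039;0 0 0 0 0 0.078;0 0 0 0 0 0.117;0 0 0 0 0 0.156;0 0 0 0 0 0.195;0 0 0 0 0 0.234;0 0 0 0 0 0.273;0 0 0 0 0 0.312"

```text
t: 15.2
position: [0.5701, -0.1499, 0.1337]
ee_rot: [2.055, 2.371, -0.005]
wrist_force: [-6.4, -9.7, 8.7]
finger_gap: 0.043
grasp_force: 35.7
```

```bash
python3 -c "
from h import *
go(.5715,-.1475,.1338,90);print(r.read_state()['torque'])"
```

```text
t 15.2 p [ 0.5701 -0.1499  0.1337] head 98.18 step [ 0.014  0.011 -0.   ] [0.    0.002 0.045] q6 1.03 F [-6.4 -9.7  8.7] gap 0.043 gf 35.7
[-2.08274513  1.60290017  0.13409585]
```

Emit:
move_arm:
  steps: "-0.01 -0.005 0 0 0 0.039;-0.01 -0.005 0 0 0 0.078;-0.01 -0.005 0 0 0 0.117;-0.01 -0.005 0 0 0 0.156;-0.01 -0.005 0 0 0 0.195;-0.01 -0.005 0 0 0 0.234;-0.01 -0.005 0 0 0 0.273;-0.01 -0.005 0 0 0 0.312"

```text
t: 15.87
position: [0.5688, -0.1495, 0.1337]
ee_rot: [2.931, 1.128, -0.002]
wrist_force: [-10.7, -1.4, 14.1]
finger_gap: 0.0429
grasp_force: 36.1
```

Emit:
move_arm:
  steps: "0 0 0 0 0 0.039;0 0 0 0 0 0.078;0 0 0 0 0 0.117;0 0 0 0 0 0.156;0 0 0 0 0 0.195;0 0 0 0 0 0.234;0 0 0 0 0 0.25;0 0 0 0 0 0.25"

```text
t: 16.53
position: [0.5685, -0.1485, 0.1337]
ee_rot: [-3.14, 0.075, 0.002]
wrist_force: [-10.8, 4.2, 14.9]
finger_gap: 0.043
grasp_force: 36.2
```

Emit:
move_arm:
  steps: "0 0 0 0 0 0;0 0 0 0 0 0;0 0 0 0 0 0;0 0 0 0 0 0;0 0 -0.2 0 0 0;0 0 -0.4 0 0 0;0 0 -0.6 0 0 0;0 0 -0.6 0 0 0"
  hand: 1

```text
t: 17.2
position: [0.5718, -0.1499, 0.2278]
ee_rot: [3.138, -0.069, 0.012]
wrist_force: [0.0, 0.0, 0.9]
finger_gap: 0.0852
grasp_force: 0.0
```

```bash
python3 -c "
from h import *
go(.58,-.03,.235,81)"
```

```text
t 17.2 p [ 0.5718 -0.1499  0.2278] head -2.52 step [ 0.02  -0.801 -0.05 ] [ 0.003 -0.001 -0.464] q6 2.79 F [0.  0.  0.9] gap 0.0852 gf 0.0
```

Emit:
move_arm:
  steps: "0.02 -0.2 -0.05 0 0 -0.039;0.02 -0.4 -0.05 0 0 -0.078;0.02 -0.6 -0.05 0 0 -0.117;0.02 -0.8 -0.05 0 0 -0.156;0.02 -1 -0.05 0 0 -0.195;0.02 -1 -0.05 0 0 -0.234;0.02 -1 -0.05 0 0 -0.273;0.02 -1 -0.05 0 0 -0.312"

```text
t: 17.87
position: [0.5797, 0.0014, 0.2293]
ee_rot: [-2.798, -1.428, -0.0]
wrist_force: [-0.4, -0.5, 0.0]
finger_gap: 0.0858
grasp_force: 0.0
```

```bash
python3 -c "
from h import *
go(.598,.042,.232,81)"
```

```text
t 17.87 p [0.5797 0.0014 0.2293] head 54.06 step [ 0.291 -0.06  -0.018] [ 0.   -0.   -0.15] q6 2.06 F [-0.4 -0.5  0. ] gap 0.0858 gf 0.0
```

Emit:
move_arm:
  steps: "0.2 -0.05 -0.02 0 0 -0.039;0.29 -0.06 -0.02 0 0 -0.078;0.29 -0.06 -0.02 0 0 -0.117;0.29 -0.06 -0.02 0 0 -0.15;0.29 -0.06 -0.02 0 0 -0.15;0.29 -0.06 -0.02 0 0 -0.15;0.29 -0.06 -0.02 0 0 -0.15;0.29 -0.06 -0.02 0 0 -0.15"

```text
t: 18.53
position: [0.5981, 0.0407, 0.2325]
ee_rot: [2.398, 2.029, 0.0]
wrist_force: [-0.2, 0.7, 0.6]
finger_gap: 0.0854
grasp_force: 0.0
```

```bash
cat >> h.py <<'E'
def bubble(f):
    c=shot('wrist',f); im=c['pixels'].astype(int); h=np.array([np.cos(np.radians(81)),np.sin(np.radians(81))])
    u0,v0=proj(c,[.598,.042,.14])
    R,G,B=im[...,0],im[...,1],im[...,2]
    sl=np.s_[int(v0)-60:int(v0)+60,int(u0)-25:int(u0)+25]
    m=np.zeros(G.shape,bool); m[sl]=True
    D=lambda M:(np.array([atz(c,u,v,.14)[:2] for v,u in np.argwhere(M)])-[.598,.042])@h
    g=D(m&(G>1.6*R)&(G>100)&(B<40)); w=D(m&(B>100)&(R>100)&(G>100)); k=D(m&(G<90)&(R<60)&(B<60))
    print('green mid',((g.min()+g.max())/2).round(4),'len',np.ptp(g).round(4),'bubble mean',w.mean().round(4),'ext',w.min().round(4),w.max().round(4),'lines',np.round(np.percentile(k,[10,30,70,90]),4) if len(k) else None, 'n',len(w))
E
python3 -c "
from h import *
go(.598,.042,.232,81);bubble('w5.png')
import cv2
cv2.imwrite('pics/w5c.png',cv2.resize(cv2.imread('pics/w5.png')[70:320,200:310],None,fx=2.4,fy=2.4,interpolation=2))"
```

```text
t 18.53 p [0.5981 0.0407 0.2325] head 80.47 step [ 0.008 -0.002  0.003] [ 0.    -0.    -0.003] q6 1.67 F [-0.2  0.7  0.6] gap 0.0854 gf 0.0
green mid -0.0008 len 0.0624 bubble mean -0.0011 ext -0.0056 0.0032 lines [-0.0145 -0.0136  0.0117  0.0125] n 143
```

View pics/w5c.png

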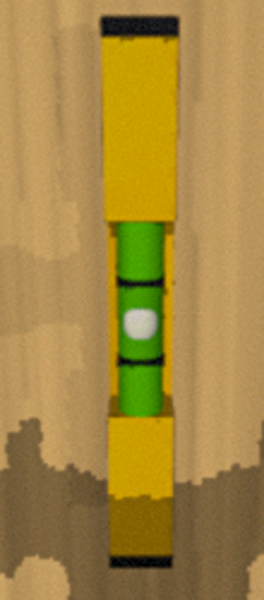

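Bubble is centred: row 324 in the crop, between the lines at rows 283 and 360, about −0.3 mm. Now I'll shut the fingers and press on the solid top beside the vial, at the leg end.

Emit:
move_arm:
  steps: "0.1 0 0 0 0 0;0.2 0 0 0 0 0;0.34 0 0 0 0 0;0.34 0 0 0 0 0;0.34 0 0 0 0 0;0.34 0 0 0 0 0;0.34 0 0 0 0 0;0.34 0 0 0 0 0"
  hand: -1

```text
t: 19.25
position: [0.6064, 0.0907, 0.2326]
ee_rot: [2.396, 2.032, -0.0]
wrist_force: [0.8, -0.3, 0.8]
finger_gap: 0.0
grasp_force: 0.0
```

Emit:
move_arm:
  steps: "0 0 0.05 0 0 0;0 0 0.15 0 0 0;0 0 0.25 0 0 0;0 0 0.35 0 0 0;0 0 0.4 0 0 0;0 0 0.4 0 0 0;0 0 0.4 0 0 0"

```text
t: 19.83
position: [0.6064, 0.091, 0.1725]
ee_rot: [-2.396, -2.032, 0.001]
wrist_force: [0.1, -1.0, -0.6]
finger_gap: -0.0001
grasp_force: 0.0
```

```bash
python3 -c "
from h import *
go(.6057,.0904,.157,80.5);print(r.read_state()['wrist_force'])"
```

```text
t 19.83 p [0.6064 0.091  0.1725] head 80.61 step [-0.005 -0.004  0.103] [-0.     0.     0.001] q6 1.75 F [ 0.1 -1.  -0.6] gap -0.0001 gf 0.0
[ 0.08481402 -0.99109675 -0.58526764]
```

Emit:
move_arm:
  steps: "0 0 0.03 0 0 0;0 0 0.05 0 0 0;0 0 0.065 0 0 0;0 0 0.08 0 0 0;0 0 0.09 0 0 0;0 0 0.095 0 0 0;0 0 0.1 0 0 0;0 0 0.1 0 0 0"

```text
t: 20.5
position: [0.6064, 0.0912, 0.1574]
ee_rot: [-2.395, -2.033, 0.0]
wrist_force: [-0.2, 0.7, -0.1]
finger_gap: 0.0004
grasp_force: 0.0
```

Emit:
move_arm:
  steps: "0 0 0.003 0 0 0;0 0 0.006 0 0 0;0 0 0.009 0 0 0;0 0 0.009 0 0 0"

```text
t: 20.83
position: [0.6066, 0.0912, 0.1571]
ee_rot: [2.395, 2.032, 0.001]
wrist_force: [-1.7, -0.8, 7.0]
finger_gap: 0.0003
grasp_force: 3.4
```

Emit:
move_arm:
  steps: "0 0 0.003 0 0 0;0 0 0.005 0 0 0;0 0 0.006 0 0 0;0 0 0.006 0 0 0;0 0 0.006 0 0 0;0 0 0.006 0 0 0;0 0 0.006 0 0 0;0 0 0.006 0 0 0"

```text
t: 21.5
position: [0.6067, 0.0912, 0.1571]
ee_rot: [2.394, 2.032, 0.003]
wrist_force: [-4.1, -0.5, 12.3]
finger_gap: -0.0002
grasp_force: 6.4
```

Emit:
move_arm:
  steps: "0 0 0 0 0 0;0 0 0 0 0 0;0 0 0 0 0 0;0 0 0 0 0 0;0 0 0 0 0 0;0 0 0 0 0 0;0 0 0 0 0 0;0 0 0 0 0 0"

```text
t: 22.17
position: [0.6067, 0.0912, 0.1571]
ee_rot: [2.394, 2.032, 0.003]
wrist_force: [-3.4, -0.4, 12.7]
finger_gap: 0.0001
grasp_force: 6.4
```

Emit:
move_arm:
  steps: "0 0 0 0 0 0;0 0 0 0 0 0;0 0 0 0 0 0;0 0 0 0 0 0;0 0 0 0 0 0;0 0 0 0 0 0;0 0 0 0 0 0;0 0 0 0 0 0"

```text
t: 22.83
position: [0.6067, 0.0912, 0.1571]
ee_rot: [2.394, 2.032, 0.003]
wrist_force: [-3.4, -1.4, 13.1]
finger_gap: 0.0002
grasp_force: 6.4
```

```bash
python3 -c "
from h import *
for n in('scene','side'): 
  c=shot(n,n+'9.png');print(proj(c,[.598,.042,.14]))
import cv2
a=cv2.imread('pics/scene9.png')[145:215,235:325];b=cv2.imread('pics/side9.png')[120:200,220:310]
o=np.zeros((400,800,3),np.uint8);o[:308,:396]=cv2.resize(a,(396,308),interpolation=2);o[:352,400:796]=cv2.resize(b,(396,352),interpolation=2);cv2.imwrite('pics/c9.png',o)
s=r.read_state();print(s['t'],s['wrist_force'],s['position'])"
```

```text
(np.float64(281.44799276929473), np.float64(183.93365193812556))
(np.float64(263.35308054247935), np.float64(157.49993931055747))
22.9333 [-3.72944572 -0.20060514 12.89961012] [0.60665863 0.09118671 0.15707999]
```

View pics/c9.png

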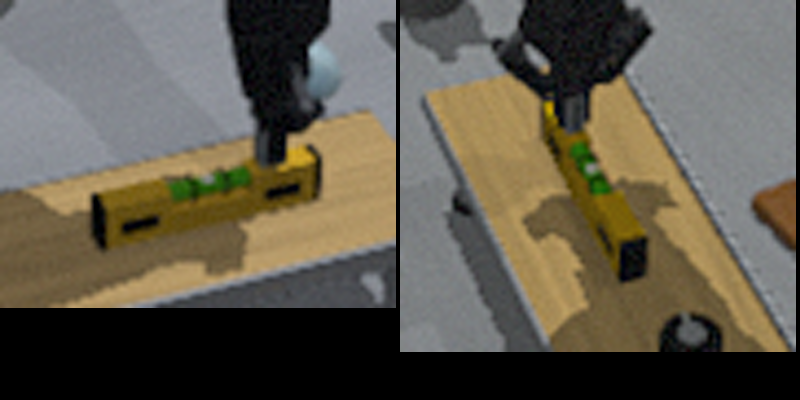

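The level is flat with the fingers pressing at about 13 N. The bubble sits midway: (208,181) in the scene crop and (590,168) in the side crop. Handing in.

```bash
python3 -c "
from rig import r
print(r.sign_off())"
```

```text
the job is handed in; nothing more can be done
None
```

I laid the level on the shelf and screwed the foot down until the bubble sat between the lines. I then handed the job in at about 23 s, still pressing the level with about 13 N and the bubble still between the lines; no verdict came back.

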